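# Seat the ledge drain strainer on its pin

### The job

The steel strainer of the drain on the white ledge is standing up off its collar. With a fingertip push its lug round until the notch in its rim is over the upright pin, then press the strainer down fully home on the collar, without brute force, and take the hand away. Only push: do not pull the strainer up, and leave the other things on the ledge where they are.

Things in the scene. Friction and masses are not known exactly. Their poses are not given: they have to be found in the camera images.
- outlet: drain outlet fixed to the white ledge: a round dark steel collar 160 mm in diameter and 12 mm high. One upright steel pin, 12 mm thick with a round top, stands on it 60 mm from the centre, on the collar's +x axis, reaching 22 mm above the ledge. Origin: centre of its underside, on the ledge.
- pin_top (a point): top of that pin (22 mm above the ledge, 60 mm from the outlet's centre); fixed. Half of the pin shows outside the strainer's rim from above.
- notch (a point): the one notch in the strainer's rim: this point lies in it, level with the disc's upper face, 55 mm from the axis. The notch is open to the rim, 20 mm wide and 10 mm deep.
- lug_top (a point): centre of the top of the one upright lug on the strainer, exactly opposite the notch, centred 38 mm from the axis: 16 mm long radially, 10 mm thick, standing 20 mm above the disc's upper face. The disc is turned by pushing this lug sideways.
- strainer (a joint): turn of the strainer in rad, counter-clockwise from above positive; 0 when the notch is exactly over the pin. It starts 0.8 to 2.4 rad away, can turn within -3.1 to 3.1, and stays where it is left (friction about 0.06 N m, about 1.6 N at the lug).
- stem (a joint): how far the strainer is pushed down, m: -0.002 to 0 at the start, 0.012 fully home; negative is up (to -0.008). It stays where it is left; pushing takes about 4 N. With the notch off the pin the disc stops on the pin at 0.002 to 0.0035. The notch passes freely within 0.06 rad of the pin; the pin's round top guides it in from a little farther off.
- jug: steel water jug with a side handle, 150 mm tall, 110 mm wide; origin at the centre of its underside; a bystander
- soap_dish: white ceramic soap dish 120 x 85 mm, 24 mm high, with a bar of soap in it (30 mm high); origin at the centre of its underside; a bystander
- bottle: green glass bottle with a lid, 60 mm diameter, 160 mm tall; origin at the centre of its underside; a bystander
- mug: grey plastic mug, 76 mm diameter, 85 mm tall, handle at its +y; origin at the centre of its underside; a bystander
- tumbler: steel tumbler, 68 mm diameter, 90 mm tall; origin at the centre of its underside; a bystander
- scrub_brush: wooden scrubbing brush lying bristles down, 120 x 45 mm, 32 mm high; origin at the centre of its underside; a bystander
- jar_lid: loose plain steel jar lid, 64 mm diameter, 12 mm high; no part of the drain; origin at the centre of its underside; a bystander
- disc_top (a point): centre of the upper face of the steel strainer: a flat level disc 120 mm in diameter, 5 mm thick, with small drain holes and a central screw head (10 mm wide, 2 mm high), carried on a stem on the outlet's axis. At the start the upper face stands 29 to 31 mm above the ledge; fully home the disc lies on the collar, upper face 17 mm above the ledge.

How it is judged:
By the outcome, as a careful person would: the job done as asked, in the order asked, and still so for the second after the job is handed in, with the robot touching nothing.
It also fails if it takes over 51 s, if anything falls off the work surface, if the arm or the gripper's body presses on something with over 40 N, if the wrist force passes 120 N, or if a joint passes its speed limit or range.

### The arm

A 6-joint arm with a two-finger parallel gripper is mounted at the origin on the work surface. World frame = base frame: x ahead of the robot, y to its left, z up, the work surface at z = 0. Lengths are in m, angles in degrees, forces in N, time in s.
With the tool pointing down it reaches from about 0.4 to 0.825 m from the base axis. Payload 7 kg.
Tool frame: the origin (TCP) lies midway between the tips of the shut fingers; the grasp point (between the pads) lies ctrl.tcp_to_grasp behind it (ctrl.tcp_to_grasp is the distance from the TCP to the grasp point, in m); y points along the fingers, z is the direction in which the jaws open and shut, and the axes are right-handed (so a half turn about y gives the same grasp; the last joint's range is limited). The gripper opens to 88 mm and grips with 3 to 60 N. Pads are 19 mm wide; open, the fingers measure 130 mm over their backs; the gripper's body (78 mm by 193 mm) begins 47 mm behind the grasp point.
Start: joints at [92.939, 20.546, 0.682, 0, -70.136, -16.507], TCP at [0.158, 0.656, 0.227] pointing down, gripper open.
Joint ranges: [-176.03, 176.03], [-82.01, 121.73], [-58.28, 71.71], [-173.87, 95.51], [-174.79, -0.11], [-173.66, 173.66]. Speed limits (degrees/s): [136.94, 136.94, 172.46, 180, 180, 180].

### API

Orientations are given as [roll, pitch, yaw] about the fixed x, y, z axes, in that order (R = Rz(yaw) Ry(pitch) Rx(roll)).
In Python, from plant import ctrl, snapshot, silhouettes gives the robot as it stands.
- The arm moves only by the shell command python3 -m pendant 'ROWS'. ROWS is JSON, a list that holds one entry, the list of rows, each a list of 7 numbers: the shift along the tool's x, y, z in cm, then the turn, a rotation vector about the tool's x, y, z in degrees, then the opening, from 0 (shut) to 1 (fully open). In form: [[[x, y, z, rx, ry, rz, hand], ...]]. A call has 1 to 12 rows; each row shifts and turns the commanded pose from where the row before left it, along the tool's axes as they then stand; what a row does not reach is not made up. A row lasts 1/12 s, in which the tool goes at most 41.7 mm and 7.16 degrees, less where a joint would pass 70% of its speed; a pose out of reach is approached as far as the arm can. A call with a gripper value outside its range is refused whole. The fingers move at their own pace and stop on an object; the grip force is fixed at half the most. Time passes only in rows, so rows that do not move let the fingers close. It gives the time, the measured TCP pose, the force and the opening at its end, in the units of the state.
- ctrl.get_obs(): the state, without advancing time (a new reading comes with each control period).
- snapshot(name): name is "scene" or "top" or "wrist"; returns a dict with "image" (420x560x3 uint8, red, green, blue), "camera_matrix" (3x3 intrinsics, pixels), "eye" and "orientation" of the camera in the world; the wrist camera has in their place "mount" (4x4, takes a point from camera to tool coordinates, whose origin is the TCP and whose axes are the tool frame's). Camera axes: x right, y down, z forward; pixel columns grow to the right and rows downward; lengths in m; the calibration is good to about 2 mm. A picture is of the moment at which its call begins: read the wrist's pose just before it. There is no depth.
- ctrl.close_job(): hands the job in, once; it reports no verdict.
Trained networks look in a picture, given as the dict that the camera call returned (one of the last four; its "shot" number tells which), for a name from the list of things; names that differ only in an ending like _2 or _b are one class to them, and where a whole thing is asked for, a point or a joint stands for the part that bears it (a point fixed in the world has none). Each returns a list of dicts, best first, with "confidence" (0 to 1); they miss things now and then, are a little off and sometimes report something else, mostly with a low value. They report only what shows in the picture. A call takes as long as a camera call.
- silhouettes(picture, thing): "mask" (420x560 bool, what is visible of it) and "bbox" ([left, top, width, height] in pixels, round what is visible of it).
The state is a dict: "clock": time; "joint_pos": joint angles; "qvel": joint speeds; "tau": joint torques, N m; "tool_pos": TCP position; "orientation": TCP orientation; "force": force on the tool from outside, world axes, zero at the start; "moment": the same for the moment, N m; "opening": finger opening in m.
Only numpy, scipy, OpenCV 4.12 (cv2) and the standard library are available. Lean on these libraries where they do the work, as an engineer would, in place of code of your own. Each camera call takes 0.05 s, during which the arm holds its last target.

## Working session

There is one attempt and no reset: what is moved stays moved. The work goes in short steps, Python scripts to look and compute and a shell command to move; the robot and the scene stay as the last step left them, time stands still between calls to the robot, and variables do not carry over. Pictures are saved under pics/ and viewed, and the job is handed in when it is done.

```bash
ls; mkdir -p pics; cat > h.py <<'E'
import numpy as np, cv2
from plant import ctrl, snapshot, silhouettes
def save(p,name): cv2.imwrite('pics/'+name+'.png', p['image'][:,:,::-1])
E
python3 - <<'E'
from h import *
o=ctrl.get_obs(); print(o, ctrl.tcp_to_grasp)
for n in ['scene','top','wrist']:
    p=snapshot(n); save(p,n+'0')
    print(n,p['camera_matrix'],p.get('eye'),p.get('orientation'),p.get('mount'))
    for t in ['outlet','strainer','lug_top','disc_top','notch']:
        try: print(t,[(round(d['confidence'],2),d['bbox']) for d in silhouettes(p,t)])
        except Exception as e: print(t,e)
E
```

```text
pics
{'clock': 0.0, 'joint_pos': array([ 9.29394536e+01,  2.05910653e+01,  6.34663921e-01, -1.93481110e-02,
       -7.01341326e+01, -1.65053101e+01]), 'qvel': array([-0.10583837,  0.0101557 , -0.04189697,  0.03225762, -0.11091437,
        0.04947827]), 'tau': array([ 1.17076328e-03, -5.82722104e+01,  2.93057531e+01,  6.99724495e+00,
        7.05740356e-03, -1.55809826e-04]), 'tool_pos': array([0.15826337, 0.65570126, 0.22563603]), 'orientation': array([-8.99080288e+01,  8.28446784e-03,  1.66427561e+02]), 'force': array([0.16691333, 0.34162822, 0.33858567]), 'moment': array([-0.03293511,  0.1033252 ,  0.00971508]), 'opening': 0.0879532242878085} 0.0188
scene [[411.5742838    0.         277.18175572]
 [  0.         411.5742838  211.09051643]
 [  0.           0.           1.        ]] [ 1.144093   -0.24042637  0.87195363] [-142.52423617   -0.30425728   69.27968998] None
outlet [(0.87, [261.9, 204.6, 65.3, 50.8]), (0.24, [345.9, 172.5, 50.9, 46.8])]
strainer [(0.87, [269.9, 205.4, 45.3, 38.7])]
lug_top [(0.63, [174.8, 230.4, 39.8, 43.8]), (0.57, [266.4, 202.0, 53.8, 42.7])]
disc_top [(0.
[... 355 characters left out ...]
1.0, 59.7, 64.7]), (0.22, [236.1, 176.2, 43.3, 48.0])]
strainer [(0.59, [232.9, 177.6, 47.9, 43.8])]
lug_top [(0.82, [232.3, 177.1, 45.2, 45.8])]
disc_top [(0.61, [231.7, 178.3, 46.7, 46.7])]
notch [(0.88, [232.1, 178.0, 47.2, 46.0])]
wrist [[350.82102887   0.         280.07971545]
 [  0.         350.82102887 212.25408956]
 [  0.           0.           1.        ]] None None [[ 2.85107514e-05  9.54254688e-01  2.98994967e-01 -8.00931346e-02]
 [-8.77721929e-04 -2.98994828e-01  9.54254328e-01 -1.58860502e-01]
 [ 9.99999614e-01 -2.89640947e-04  8.29045697e-04 -2.42059659e-04]
 [ 0.00000000e+00  0.00000000e+00  0.00000000e+00  1.00000000e+00]]
outlet []
strainer []
lug_top []
disc_top []
notch []
```

View pics/scene0.png

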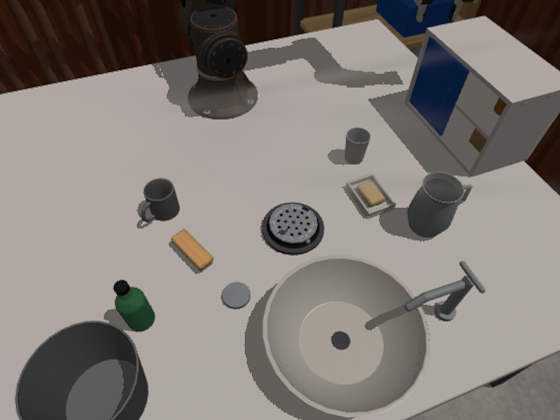

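View pics/top0.png

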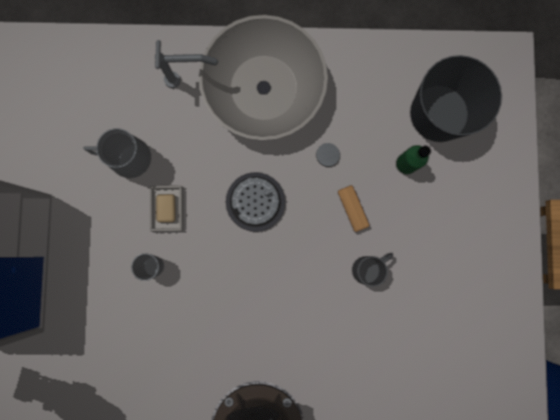

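```bash
python3 - <<'E'
import cv2
a=cv2.imread('pics/top0.png')[150:250,200:310]; b=cv2.imread('pics/scene0.png')[180:280,240:350]
cv2.imwrite('pics/crop0.png',cv2.resize(cv2.hconcat([a,b]),(792,360),interpolation=cv2.INTER_CUBIC))
E
```

```text
(no output)
```

View pics/crop0.png

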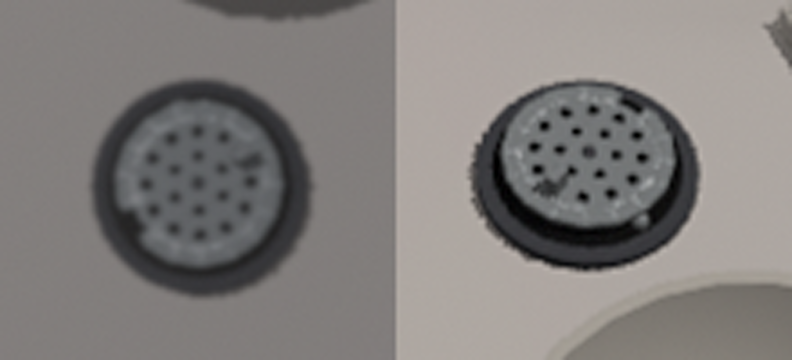

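The scene and top views show the drain: outlet at about (255,201) in top and (293,225) in scene. The notch is at about (236,212) in top and (305,208) in scene. The lug is at (269,194) and (283,231). The pin shows as a bright dot at (308,241) in scene. Next I'll turn these pixels into world positions.

```bash
cat >> h.py <<'E'
from scipy.spatial.transform import Rotation as R
CAM={'scene':(411.5742838,277.18175572,211.09051643,[1.144093,-0.24042637,0.87195363],[-142.52423617,-0.30425728,69.27968998]),
'top':(463.08098655,275.06106796,213.36310971,[0.44491062,-0.02639172,1.2324568],[-174.76845639,-0.59232817,-89.14509676])}
def ray(c,u,v,z):
    f,cx,cy,e,o=CAM[c]; d=R.from_euler('xyz',o,degrees=True).apply([(u-cx)/f,(v-cy)/f,1]); e=np.array(e)
    return e+d*(z-e[2])/d[2]
def proj(c,P):
    f,cx,cy,e,o=CAM[c]; q=R.from_euler('xyz',o,degrees=True).inv().apply(np.array(P)-e); return q[:2]/q[2]*f+[cx,cy]
def wcam(o,mount):
    T=np.eye(4);T[:3,:3]=R.from_euler('xyz',o['orientation'],degrees=True).as_matrix();T[:3,3]=o['tool_pos'];return T@mount
def wray(T,K,u,v,z):
    d=T[:3,:3]@np.array([(u-K[0,2])/K[0,0],(v-K[1,2])/K[1,1],1]);e=T[:3,3];return e+d*(z-e[2])/d[2]
E
python3 - <<'E'
from h import *
np.set_printoptions(precision=4,suppress=True)
for c,l in {'top':{'notch':(236.1,211.7,.03),'lug':(269.4,194.4,.05),'ctr':(255,200.8,.032)},'scene':{'pin':(308.3,240.6,.022),'notch':(305,207.8,.03),'lug':(282.8,231.4,.045),'ctr':(293.3,222.2,.032)}}.items():
    for n,a in l.items(): print(c,n,ray(c,*a))
for c in ('scene','top'):
    p=snapshot(c)
    for t,z in [('outlet',.006),('jug',.075),('tumbler',.045),('soap_dish',.012),('mug',.04),('bottle',.08),('scrub_brush',.016),('jar_lid',.006)]:
        m=silhouettes(p,t)
        if m:
            ys,xs=np.nonzero(m[0]['mask']); b=m[0]['bbox']
            print(c,t,round(m[0]['confidence'],2),ray(c,b[0]+b[2]/2,b[1]+b[3]/2,z),ray(c,b[0],b[1]+b[3]/2,z)[:2],ray(c,b[0]+b[2],b[1]+b[3]/2,z)[:2])
o=ctrl.get_obs();print(proj('scene',o['tool_pos']),proj('top',o['tool_pos']))
# box corners
for uv in [(428,22),(412,92),(470,165)]: print(ray('scene',*uv,0),ray('scene',*uv,.2))
T=R.from_euler('xyz',o['orientation'],degrees=True).as_matrix();print(T)
E
```

```text
top notch [0.5579 0.0644 0.03  ]
top lug [ 0.6021 -0.0217  0.05  ]
top ctr [0.5871 0.0157 0.032 ]
scene pin [0.6489 0.0338 0.022 ]
scene notch [0.5571 0.0636 0.03  ]
scene lug [ 0.6159 -0.0213  0.045 ]
scene ctr [0.5906 0.0172 0.032 ]
scene jug 0.61 [0.6977 0.3648 0.075 ] [0.6686 0.2867] [0.7269 0.4429]
scene tumbler 0.58 [0.4089 0.2865 0.045 ] [0.3949 0.2488] [0.4229 0.3242]
scene soap_dish 0.64 [0.5729 0.2528 0.012 ] [0.5487 0.188 ] [0.5971 0.3176]
scene mug 0.95 [ 0.4107 -0.2868  0.04  ] [ 0.393  -0.3342] [ 0.4285 -0.2393]
scene bottle 0.92 [ 0.7007 -0.3782  0.08  ] [ 0.6862 -0.4166] [ 0.7151 -0.3397]
scene scrub_brush 0.56 [ 0.5743 -0.2357  0.016 ] [ 0.5579 -0.2794] [ 0.5906 -0.192 ]
scene jar_lid 0.86 [ 0.7164 -0.1713  0.006 ] [ 0.7058 -0.1995] [ 0.727 -0.143]
top outlet 0.88 [0.5849 0.0213 0.006 ] [0.5836 0.1019] [ 0.5862 -0.0595]
top jug 0.85 [0.6956 0.3608 0.075 ] [0.6942 0.4463] [0.6971 0.2751]
top tumbler 0.88 [0.4091 0.2822 0.045 ] [0.4086 0.3186] [0.4096 0.2459]
top soap_dish 0.77 [0.5591 0.2477 0.012 ] [0.5584 0.2938] [0.5599 0.2015]
top mug 0.57 [ 0.4116 -0.286   0.04  ] [ 0.4108 -0.234 ] [ 0.4123 -0.338 ]
top bottle 0.59 [ 0.6966 -0.3825  0.08  ] [ 0.6958 -0.3337] [ 0.6975 -0.4313]
top scrub_brush 0.83 [ 0.5731 -0.2459  0.016 ] [ 0.5724 -0.2019] [ 0.5738 -0.2899]
top jar_lid 0.84 [ 0.7121 -0.1783  0.006 ] [ 0.7115 -0.1442] [ 0.7126 -0.2125]
[435.0256  19.8937] [-57.9258 388.3092]
[-0.1831  0.9336  0.    ] [0.1213 0.6643 0.2   ]
[0.1999 0.6176 0.    ] [0.4165 0.4208 0.2   ]
[0.5591 0.5899 0.    ] [0.6932 0.3995 0.2   ]
[[-0.9721 -0.     -0.2346]
 [ 0.2346 -0.     -0.9721]
 [-0.     -1.      0.    ]]
```

View pics/wrist0.png

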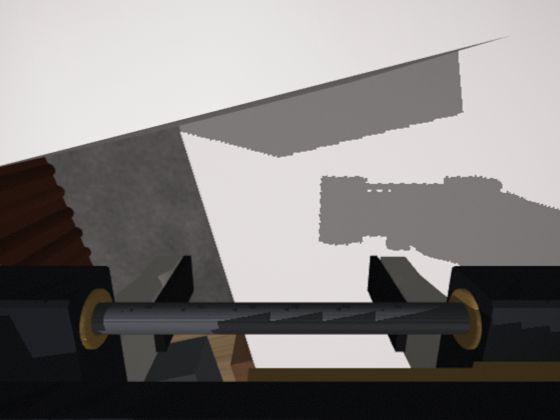

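```bash
python3 - <<'E'
from h import *
np.set_printoptions(precision=4,suppress=True)
for z in (0,.04,.08,.12,.16): print(z,ray('top',265,80,z)[:2],ray('scene',345,330,z)[:2],'near rim',ray('top',264,141,z)[:2], ray('scene',264,330,z)[:2],ray('scene',345,259,z)[:2])
print('jug, faucet'); print(ray('top',215,60,.2),ray('scene',370,325,.2))
E
```

```text
0 [ 0.925  -0.0044] [0.879  0.0234] near rim [ 0.7544 -0.0045] [ 0.8166 -0.1424] [0.7172 0.1039]
0.04 [ 0.9094 -0.0051] [0.8911 0.0113] near rim [ 0.7444 -0.0052] [ 0.8316 -0.1469] [0.7368 0.0881]
0.08 [ 0.8938 -0.0058] [ 0.9033 -0.0008] near rim [ 0.7343 -0.0059] [ 0.8467 -0.1514] [0.7564 0.0723]
0.12 [ 0.8783 -0.0065] [ 0.9154 -0.0129] near rim [ 0.7243 -0.0067] [ 0.8617 -0.1559] [0.776  0.0565]
0.16 [ 0.8627 -0.0072] [ 0.9276 -0.025 ] near rim [ 0.7142 -0.0074] [ 0.8767 -0.1604] [0.7956 0.0407]
jug, faucet
[0.8925 0.1081 0.2   ] [0.9468 0.0066 0.2   ]
```

```bash
python3 -m pendant '[[[-0.94,0,3.89,0,0,0,0],[-0.94,0,3.89,0,0,0,0],[-0.94,0,3.89,0,0,0,0],[-0.94,0,3.89,0,0,0,0],[-0.94,0,3.89,0,0,0,0],[0,0,0,0,0,0,0]]]'
```

```text
clock: 2.3
tool_pos: [0.1584, 0.4494, 0.2268]
orientation: [-89.9, -0.1, 166.4]
force: [-0.3, -0.1, -1.1]
opening: 0.0532
```

```bash
python3 -m pendant '[[[-3.1,0,1.38,0,0,0,0],[-3.1,0,1.38,0,0,0,0],[-3.1,0,1.38,0,0,0,0],[-3.1,0,1.38,0,0,0,0],[-3.1,0,1.38,0,0,0,0],[-3.1,0,1.38,0,0,0,0],[-3.1,0,1.38,0,0,0,0],[-3.1,0,1.38,0,0,0,0],[-3.1,0,1.38,0,0,0,0],[0,0,0,0,0,0,0]]]'; python3 -m pendant '[[[-2.38,0,2.57,0,0,0,0],[-2.38,0,2.57,0,0,0,0],[-2.38,0,2.57,0,0,0,0],[-2.38,0,2.57,0,0,0,0],[-2.38,0,2.57,0,0,0,0],[-2.38,0,2.57,0,0,0,0],[-2.38,0,2.57,0,0,0,0],[-2.38,0,2.57,0,0,0,0],[-2.38,0,2.57,0,0,0,0],[0,0,0,0,0,0,0]]]'; python3 -m pendant '[[[0,0,0,0,-6.66,0,0],[0,0,0,0,-6.66,0,0],[0,0,0,0,-6.66,0,0],[0,0,0,0,-6.66,0,0],[0,0,0,0,-6.66,0,0],[0,0,0,0,-6.66,0,0],[0,0,0,0,-6.66,0,0],[0,0,0,0,0,0,0],[0,0,0,0,0,0,0]]]'
python3 - <<'E'
from h import *
np.set_printoptions(precision=4,suppress=True)
o=ctrl.get_obs();print(o['joint_pos']);p=snapshot('wrist');save(p,'w1');np.savez('w1.npz',T=wcam(o,p['mount']),K=p['camera_matrix'])
E
```

```text
clock: 3.13
tool_pos: [0.4036, 0.2669, 0.2266]
orientation: [-90.0, 0.0, 166.2]
force: [-0.7, 0.0, -0.8]
opening: 0.0002
clock: 3.97
tool_pos: [0.5564, -0.0093, 0.2262]
orientation: [-89.9, 0.0, 166.2]
force: [0.9, -0.0, -0.6]
opening: 0.0004
clock: 4.72
tool_pos: [0.5545, -0.005, 0.2267]
orientation: [-90.0, 0.0, -147.2]
force: [0.3, 0.1, 0.3]
opening: 0.0004
[ 19.7161   9.2209 -14.6929   0.0017 -66.0757 103.1327]
```

View pics/w1.png

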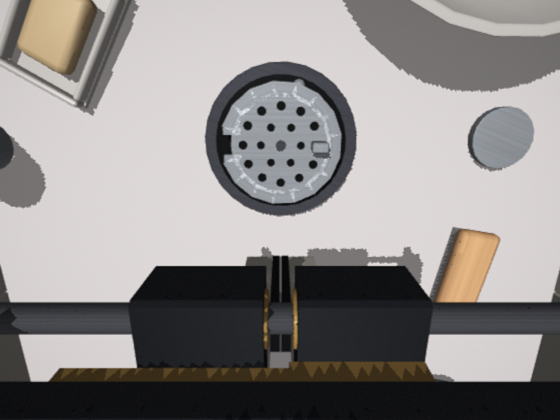

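The wrist view shows the strainer clearly. The screw is at about (281,145), the lug at (320,149), the notch at (228,145) on the left and the pin at (299,83) at the top of the rim. I'll zoom in to measure.

```bash
python3 - <<'E'
import cv2
a=cv2.imread('pics/w1.png')[55:225,195:367]
cv2.imwrite('pics/w1c.png',cv2.resize(a,None,fx=3.5,fy=3.5,interpolation=cv2.INTER_CUBIC))
E
```

```text
(no output)
```

View pics/w1c.png

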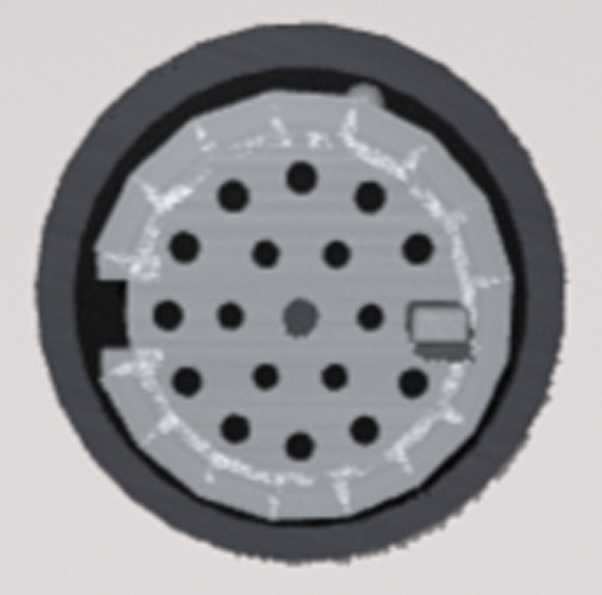

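```bash
python3 - <<'E'
from h import *
from scipy.optimize import least_squares
np.set_printoptions(precision=4,suppress=True)
d=np.load('w1.npz');T,K=d['T'],d['K']
f=lambda x,y,z: wray(T,K,195+x/3.5,55+y/3.5,z)
s=f(300,318,.032);n0=f(97,315,.03);n=f(112,315,.03);n2=f(126,315,.03);l=f(441,322,.05);p=f(366,93,.02)
img=cv2.imread('pics/w1.png');
g=img[:,:,::-1].astype(int).sum(2); m=((g<540)).astype(np.uint8); m[:58]=0;m[220:]=0;m[:,:200]=0;m[:,362:]=0
c=max(cv2.findContours(m,cv2.RETR_EXTERNAL,cv2.CHAIN_APPROX_NONE)[0],key=cv2.contourArea)[:,0]
W=np.array([wray(T,K,u,v,.012)[:2] for u,v in c])
fit=least_squares(lambda q:np.hypot(*(W-q[:2]).T)-q[2],[.588,.016,.08],loss='soft_l1',f_scale=.0005).x
print('collar',fit,'screw',s)
for nm,q in (('notch',n),('notchin',n2),('lug',l),('pin',p)):
    for cc in (s[:2],fit[:2]):
        v=q[:2]-cc; print(nm,q,np.hypot(*v),np.degrees(np.arctan2(v[1],v[0])))
for z in (.028,.03,.032):
    h=[f(*a,z)[:2] for a in ((302,178),(300,446),(235,196),(365,430),(370,197),(236,429))]
    print(z,(h[0]+h[1])/2,(h[2]+h[3])/2,(h[4]+h[5])/2,np.linalg.norm(h[0]-h[1]))
# disc vertical rim width
w=f(97,315,.03)[:2]-f(513,285,.03)[:2];print(np.hypot(*w))
E
```

```text
collar [0.5876 0.0164 0.0795] screw [0.5872 0.0163 0.032 ]
notch [0.5585 0.0618 0.03  ] 0.053812139362279104 122.1905971436267
notch [0.5585 0.0618 0.03  ] 0.053877526468742165 122.63609759607402
notchin [0.5607 0.0584 0.03  ] 0.049805346502473785 122.13794744139162
notchin [0.5607 0.0584 0.03  ] 0.0498704799893491 122.61931136048534
lug [ 0.6087 -0.0152  0.05  ] 0.03813264456307724 -55.58637690424672
lug [ 0.6087 -0.0152  0.05  ] 0.03805495976789809 -56.21291627953891
pin [0.6482 0.0338 0.02  ] 0.06350838571105907 15.976913193006267
pin [0.6482 0.0338 0.02  ] 0.06308835150468754 15.92628396286794
0.028 [0.5873 0.016 ] [0.5875 0.0158] [0.5874 0.016 ] 0.07623963033656542
0.03 [0.5875 0.0162] [0.5877 0.016 ] [0.5876 0.0161] 0.07581316120707798
0.032 [0.5877 0.0163] [0.5879 0.0161] [0.5878 0.0163] 0.07538669207759063
0.11893931402484455
```

```bash
python3 -m pendant '[[[-3.08,0,1.9,0,0,0,0],[-3.08,0,1.9,0,0,0,0],[0,3,0,0,0,0,0],[0,3,0,0,0,0,0],[0,3,0,0,0,0,0],[0,3,0,0,0,0,0],[0,3,0,0,0,0,0],[0,0,0,0,0,0,0],[0,0,0,0,0,0,0]]]'
python3 - <<'E'
from h import *
np.set_printoptions(precision=4,suppress=True)
o=ctrl.get_obs();print(o['tool_pos'],o['orientation'],o['force']);p=snapshot('wrist');save(p,'w2');q=snapshot('scene');im=q['image'][130:300,200:400];save({'image':cv2.resize(im,None,fx=3,fy=3)},'s2')
E
```

```text
clock: 5.52
tool_pos: [0.6259, -0.0038, 0.0755]
orientation: [-90.0, -0.2, -147.1]
force: [0.4, 1.1, 0.8]
opening: 0.0008
[ 0.6259 -0.0038  0.0755] [ -90.0448   -0.2061 -147.0614] [0.4485 1.1366 0.7994]
```

View pics/w2.png

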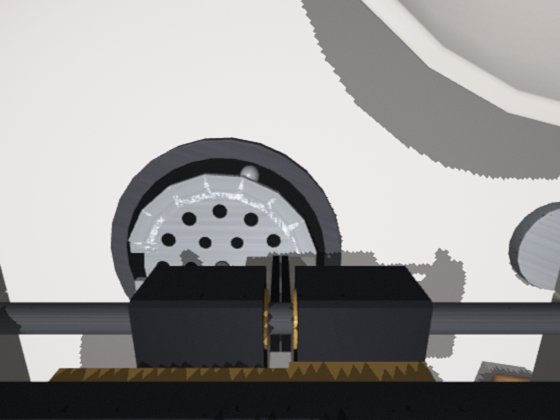

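View pics/s2.png

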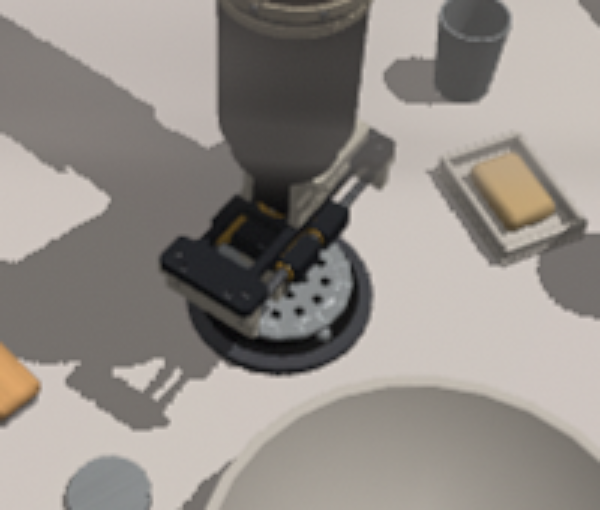

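The wrist and scene views show the closed fingers above the disc behind the lug, with the pin at about (250,173) in the wrist view. Next I'll go down beside the lug, then close the gap.

```bash
python3 -m pendant '[[[0,1,0,0,0,0,0],[0,1,0,0,0,0,0],[0,1,0,0,0,0,0],[0,0.75,0,0,0,0,0],[0,0,0,0,0,0,0],[0,0,0,0,0,0,0]]]'; python3 -m pendant '[[[0.15,0,0,0,0,0,0],[0.15,0,0,0,0,0,0],[0.15,0,0,0,0,0,0],[0.15,0,0,0,0,0,0],[0.15,0,0,0,0,0,0],[0,0,0,0,0,0,0]]]'
```

```text
clock: 6.12
tool_pos: [0.6264, -0.0036, 0.0384]
orientation: [-90.0, -0.1, -146.9]
force: [-0.6, 0.1, 0.4]
opening: -0.0
clock: 6.62
tool_pos: [0.621, -0.0075, 0.0395]
orientation: [-90.0, 0.1, -146.9]
force: [2.5, 0.1, 0.3]
opening: 0.0006
```

```bash
python3 -m pendant '[[[0.2,0,0.07,0,3,0,0],[0.2,0,0.07,0,3,0,0],[0.2,0,0.07,0,3,0,0],[0.2,0,0.07,0,3,0,0],[0.2,0,0.07,0,3,0,0],[0.2,0,0.07,0,3,0,0],[0.2,0,0.07,0,3,0,0],[0.2,0,0.07,0,3,0,0],[0.2,0,0.07,0,3,0,0],[0.2,0,0.07,0,3,0,0],[0,0,0,0,0,0,0],[0,0,0,0,0,0,0]]]'
cat >> h.py <<'E'
def st():
    o=ctrl.get_obs();p=o['tool_pos'];a=np.radians(o['orientation'][2]);C=np.array([.5875,.0163])
    v=p[:2]-C;x=np.array([np.cos(a),np.sin(a)]);z=np.array([-np.sin(a),np.cos(a)])
    print('t %.2f z %.4f radial %.1f tang %.1f yaw %.1f polar %.1f'%(o['clock'],p[2],1e3*v@z,1e3*v@x,o['orientation'][2],np.degrees(np.arctan2(v[1],v[0]))),'F',np.round(o['force'],1),'J6',o['joint_pos'][5].round(1))
E
python3 - <<'E'
from h import *
st();q=snapshot('scene');im=q['image'][130:300,200:400];save({'image':cv2.resize(im,None,fx=3,fy=3)},'s3')
E
```

```text
clock: 7.62
tool_pos: [0.6045, -0.0206, 0.0393]
orientation: [-90.0, 0.0, -176.9]
force: [0.4, 1.6, -0.2]
opening: 0.0006
t 7.62 z 0.0393 radial 37.8 tang -14.9 yaw -176.9 polar -65.3 F [ 0.4  1.6 -0.2] J6 76.6
```

View pics/s3.png

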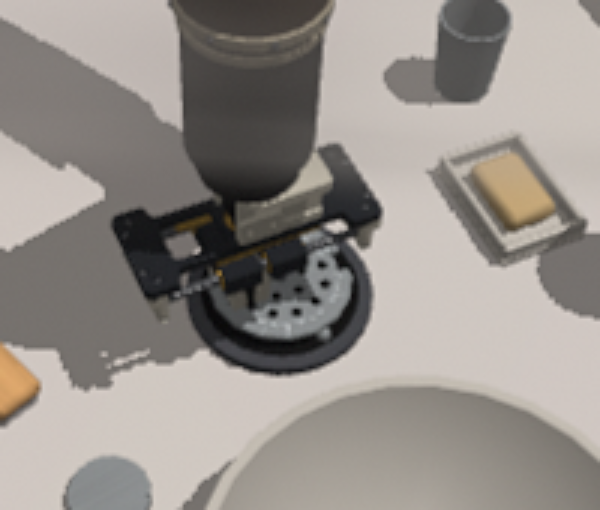

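The scene view shows the finger on the lug and the disc turning. On with the sweep.

```bash
python3 -m pendant '[[[0.2,0,0.07,0,3,0,0],[0.2,0,0.07,0,3,0,0],[0.2,0,0.07,0,3,0,0],[0.2,0,0.07,0,3,0,0],[0.2,0,0.07,0,3,0,0],[0.2,0,0.07,0,3,0,0],[0.2,0,0.07,0,3,0,0],[0.2,0,0.07,0,3,0,0],[0.2,0,0.07,0,3,0,0],[0.2,0,0.07,0,3,0,0],[0.2,0,0.07,0,3,0,0],[0.2,0,0.07,0,3,0,0]]]'; python3 -c "
from h import *
st()"
python3 -m pendant '[[[0.2,0,0.07,0,3,0,0],[0.2,0,0.07,0,3,0,0],[0.2,0,0.07,0,3,0,0],[0.2,0,0.07,0,3,0,0],[0.2,0,0.07,0,3,0,0],[0.2,0,0.07,0,3,0,0],[0.2,0,0.07,0,3,0,0],[0.2,0,0.07,0,3,0,0],[0.2,0,0.07,0,3,0,0],[0.2,0,0.07,0,3,0,0],[0,0,0,0,0,0,0],[0,0,0,0,0,0,0]]]'; python3 - <<'E'
from h import *
st();q=snapshot('scene');im=q['image'][180:280,240:350];save({'image':cv2.resize(im,None,fx=5,fy=5,interpolation=cv2.INTER_CUBIC)},'s4')
E
```

```text
clock: 8.67
tool_pos: [0.58, -0.0232, 0.0393]
orientation: [-90.0, 0.1, 147.0]
force: [2.5, 0.0, -0.5]
opening: 0.0002
t 8.67 z 0.0393 radial 37.2 tang -15.2 yaw 147.0 polar -100.8 F [ 2.5  0.  -0.5] J6 40.0
clock: 9.67
tool_pos: [0.5606, -0.0138, 0.0391]
orientation: [-90.0, 0.0, 117.2]
force: [0.2, -0.7, 0.3]
opening: 0.0004
t 9.67 z 0.0391 radial 37.7 tang -14.5 yaw 117.2 polar -131.7 F [ 0.2 -0.7  0.3] J6 8.6
```

View pics/s4.png

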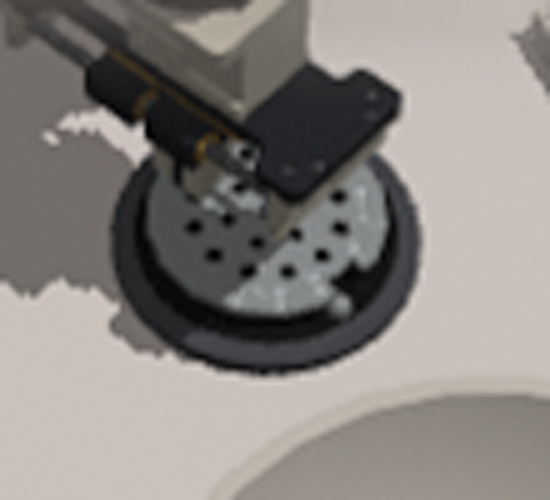

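The scene view shows the notch, at about (350,275) in the crop, still roughly 10° short of the pin at (341,302). I'll go the remaining distance, then back off and look.

```bash
python3 -m pendant '[[[0.2,0,0.07,0,3,0,0],[0.2,0,0.07,0,3,0,0],[0.2,0,0.07,0,3,0,0],[0.1,0,0.035,0,1.5,0,0],[0,0,0,0,0,0,0],[0,0,0,0,0,0,0]]]'; python3 -c "
from h import *
st()"
python3 -m pendant '[[[-0.6,0,0,0,0,0,0],[-0.4,0,0,0,0,0,0],[0,-3,0,0,0,0,0],[0,-4,0,0,0,0,0],[0,-4,0,0,0,0,0],[0,-3,0,0,0,0,0],[1.5,-1,0,0,0,0,0],[3.5,0,4,0,0,0,0],[3.5,0,4,0,0,0,0],[0,0,0,0,0,0,0],[0,0,0,0,0,0,0]]]'; python3 - <<'E'
from h import *
st();o=ctrl.get_obs();p=snapshot('wrist');save(p,'w5');np.savez('w5.npz',T=wcam(o,p['mount']),K=p['camera_matrix']);q=snapshot('scene');im=q['image'][180:280,240:350];save({'image':cv2.resize(im,None,fx=5,fy=5,interpolation=cv2.INTER_CUBIC)},'s5')
E
```

```text
clock: 10.22
tool_pos: [0.5556, -0.0084, 0.039]
orientation: [-90.0, 0.0, 106.7]
force: [2.3, -1.6, 1.0]
opening: 0.0003
t 10.22 z 0.0390 radial 37.7 tang -14.5 yaw 106.7 polar -142.3 F [ 2.3 -1.6  1. ] J6 -2.6
clock: 11.13
tool_pos: [0.477, 0.0316, 0.1896]
orientation: [-90.0, -0.0, 106.7]
force: [0.6, 0.0, 0.2]
opening: 0.0004
t 11.13 z 0.1896 radial 101.4 tang 46.4 yaw 106.7 polar 172.1 F [0.6 0.  0.2] J6 -10.7
```

View pics/w5.png

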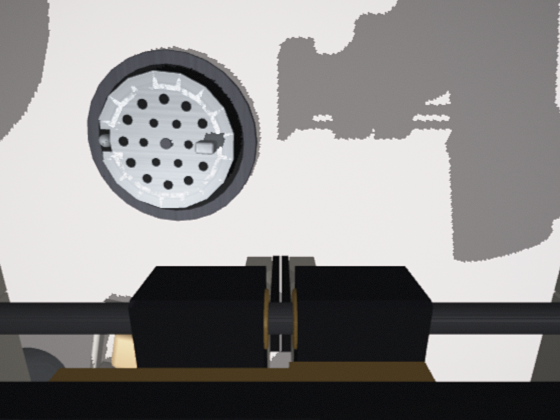

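View pics/s5.png

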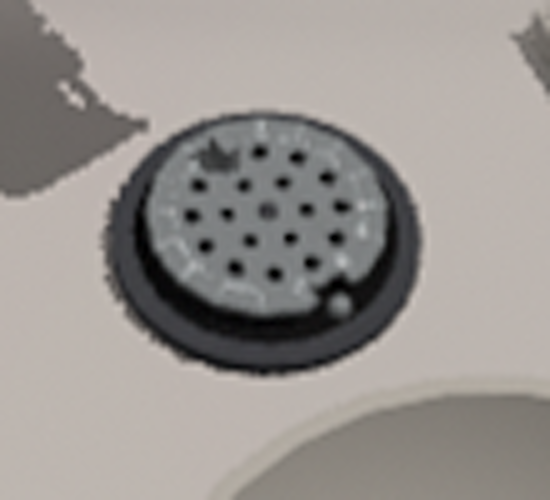

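The notch, at (104,141) in the wrist view, now lies over the pin. I'll zoom in and measure the angle left.

```bash
python3 - <<'E'
import cv2
a=cv2.imread('pics/w5.png')[45:225,82:262]
cv2.imwrite('pics/w5c.png',cv2.resize(a,None,fx=3.3,fy=3.3,interpolation=cv2.INTER_CUBIC))
E
```

```text
(no output)
```

View pics/w5c.png

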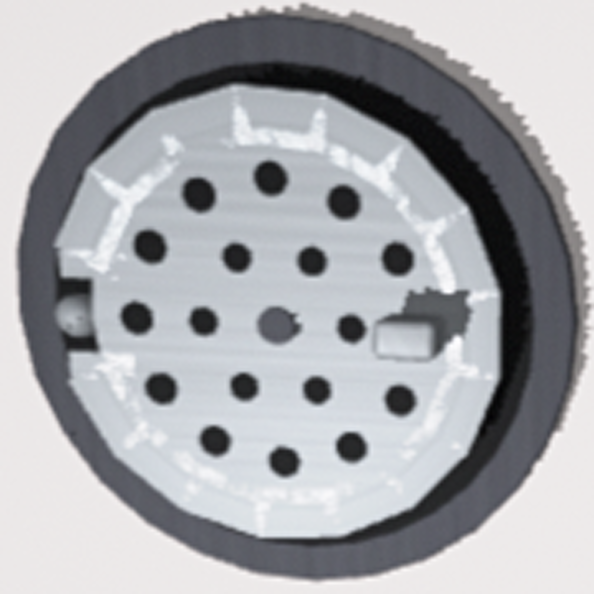

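```bash
python3 - <<'E'
from h import *
np.set_printoptions(precision=4,suppress=True)
d=np.load('w5.npz');T,K=d['T'],d['K']
f=lambda x,y,z: wray(T,K,82+x/3.3,45+y/3.3,z)[:2]
C=np.array([.5875,.0163]); print('screw',f(276,324,.032))
s=f(276,324,.032)
for nm,a in (('pin',(74,315,.020)),('notch',(78,315.5,.030)),('e1',(95,280,.03)),('e2',(95,351,.03)),('lug',(403,338,.05)),('hole L',(138,317,.03))):
    q=f(*a)
    for c in (C,s): v=q-c; print(nm,q,np.hypot(*v).round(4),np.degrees(np.arctan2(v[1],v[0])).round(2))
p=ray('scene',240+341/5,180+303/5,.02)[:2]-C; print('scene pin',np.degrees(np.arctan2(p[1],p[0])),np.hypot(*p))
o=ctrl.get_obs();print(o['tool_pos'])
E
```

```text
screw [0.587  0.0166]
pin [0.6448 0.0328] 0.0597 16.03
pin [0.6448 0.0328] 0.0601 15.6
notch [0.6394 0.0302] 0.0537 15.01
notch [0.6394 0.0302] 0.0541 14.54
e1 [0.6363 0.0195] 0.049 3.74
e1 [0.6363 0.0195] 0.0495 3.33
e2 [0.6335 0.0384] 0.0511 25.68
e2 [0.6335 0.0384] 0.0514 25.11
lug [0.5502 0.0072] 0.0383 -166.31
lug [0.5502 0.0072] 0.0379 -165.65
hole L [0.6237 0.0259] 0.0375 14.88
hole L [0.6237 0.0259] 0.0379 14.21
scene pin 16.59757582730492 0.06277756816912257
[0.479  0.0313 0.1895]
```

The notch is at 15.0° and the pin at 16.0°, inside the 3.4° window. I'll move over the centre and press there.

```bash
python3 -m pendant '[[[-1.52,0,-3.32,0,0,0,0],[-1.52,0,-3.32,0,0,0,0],[-1.52,0,-3.32,0,0,0,0],[0,4,0,0,0,0,0],[0,4,0,0,0,0,0],[0,4,0,0,0,0,0],[0,2.5,0,0,0,0,0],[0,0,0,0,0,0,0],[0,0,0,0,0,0,0]]]'; python3 -c "
from h import *
st()"
```

```text
clock: 11.98
tool_pos: [0.5868, 0.0148, 0.0425]
orientation: [-89.8, 0.0, 106.5]
force: [0.9, 0.3, 1.5]
opening: 0.0001
t 11.98 z 0.0425 radial 1.1 tang -1.2 yaw 106.5 polar -113.9 F [0.9 0.3 1.5] J6 -4.0
```

```bash
python3 -m pendant '[[[0,0.3,0,0,0,0,0],[0,0.3,0,0,0,0,0],[0,0.2,0,0,0,0,0],[0,0.2,0,0,0,0,0],[0,0.2,0,0,0,0,0],[0,0,0,0,0,0,0]]]'; python3 -m pendant '[[[0,0.15,0,0,0,0,0],[0,0.15,0,0,0,0,0],[0,0.15,0,0,0,0,0],[0,0,0,0,0,0,0]]]';python3 -m pendant '[[[0,0.15,0,0,0,0,0],[0,0.15,0,0,0,0,0],[0,0,0,0,0,0,0],[0,0,0,0,0,0,0]]]'
```

```text
clock: 12.48
tool_pos: [0.587, 0.0161, 0.0323]
orientation: [-90.0, -0.0, 106.6]
force: [0.3, 0.2, 0.2]
opening: 0.0003
clock: 12.82
tool_pos: [0.5872, 0.0161, 0.0275]
orientation: [-90.0, 0.0, 106.6]
force: [-0.0, -0.8, 0.1]
opening: 0.0003
clock: 13.15
tool_pos: [0.5869, 0.0159, 0.0243]
orientation: [-90.0, 0.0, 106.6]
force: [-0.1, 0.4, -0.3]
opening: 0.0003
```

```bash
python3 - <<'E'
from h import *
st();q=snapshot('scene');im=q['image'][180:280,240:350];save({'image':cv2.resize(im,None,fx=5,fy=5,interpolation=cv2.INTER_CUBIC)},'s6')
E
```

```text
t 13.15 z 0.0243 radial 0.7 tang -0.2 yaw 106.6 polar -147.2 F [-0.1  0.4 -0.3] J6 -4.1
```

View pics/s6.png

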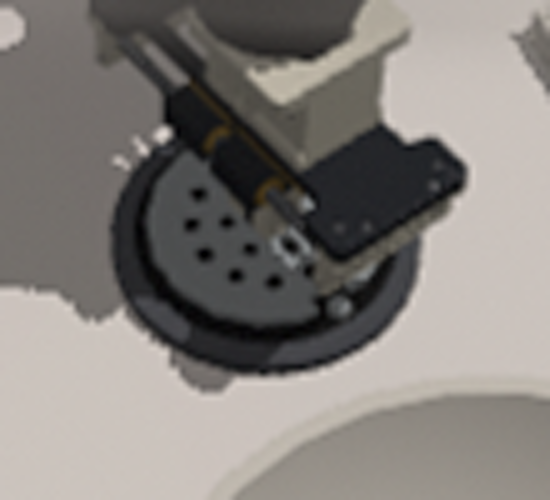

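The crop shows the pin at (341,302) in the notch and the tip over the disc's centre, with the disc lower against the collar. I'll keep pressing slowly.

```bash
python3 -m pendant '[[[0,0.15,0,0,0,0,0],[0,0.1,0,0,0,0,0]]]'; python3 -m pendant '[[[0,0.1,0,0,0,0,0],[0,0.05,0,0,0,0,0]]]';python3 -m pendant '[[[0,0.05,0,0,0,0,0],[0,0.05,0,0,0,0,0]]]'; python3 -m pendant '[[[0,0,0,0,0,0,0],[0,0,0,0,0,0,0]]]'
```

```text
clock: 13.37
tool_pos: [0.5868, 0.0158, 0.0219]
orientation: [-90.0, 0.0, 106.5]
force: [-0.5, -0.2, 1.6]
opening: 0.0004
clock: 13.53
tool_pos: [0.5868, 0.0159, 0.0204]
orientation: [-90.0, 0.0, 106.5]
force: [-0.8, -0.4, 2.3]
opening: 0.0005
clock: 13.7
tool_pos: [0.5868, 0.0159, 0.0194]
orientation: [-90.0, 0.0, 106.6]
force: [-0.6, 0.5, 1.6]
opening: 0.0005
clock: 13.87
tool_pos: [0.587, 0.016, 0.0195]
orientation: [-90.0, -0.0, 106.5]
force: [0.5, -0.3, -0.2]
opening: 0.0007
```

```bash
python3 -m pendant '[[[0,0.05,0,0,0,0,0],[0,0,0,0,0,0,0]]]'; python3 -m pendant '[[[0,0.05,0,0,0,0,0],[0,0,0,0,0,0,0]]]';python3 -m pendant '[[[0,0.05,0,0,0,0,0],[0,0,0,0,0,0,0]]]'
```

```text
clock: 14.03
tool_pos: [0.5871, 0.016, 0.0193]
orientation: [-90.0, 0.0, 106.6]
force: [-0.1, 0.6, 4.0]
opening: 0.0004
clock: 14.2
tool_pos: [0.5872, 0.016, 0.0192]
orientation: [-90.0, 0.0, 106.6]
force: [-3.5, 0.8, 6.6]
opening: 0.0003
clock: 14.37
tool_pos: [0.5872, 0.016, 0.019]
orientation: [-90.0, 0.0, 106.6]
force: [-4.3, 1.0, 12.0]
opening: 0.0003
```

The force is rising against a hard stop at z = 0.019, which is 17 mm plus the 2 mm screw head. One more small press, then I'll withdraw.

```bash
python3 -m pendant '[[[0,0.05,0,0,0,0,0],[0,0,0,0,0,0,0],[0,0,0,0,0,0,0]]]'; python3 -m pendant '[[[0,-0.2,0,0,0,0,0],[0,-1,0,0,0,0,0],[0,-3,0,0,0,0,0],[0,-4,0,0,0,0,0],[0,-4,0,0,0,0,0],[0,-4,0,0,0,0,0],[1.5,0,3.3,0,0,0,0],[1.5,0,3.3,0,0,0,0],[1.5,0,3.3,0,0,0,0],[0,0,0,0,0,0,0],[0,0,0,0,0,0,0]]]'
python3 - <<'E'
from h import *
st();o=ctrl.get_obs();p=snapshot('wrist');save({'image':cv2.resize(p['image'][35:235,62:282],None,fx=2.7,fy=2.7,interpolation=cv2.INTER_CUBIC)},'w7');np.savez('w7.npz',T=wcam(o,p['mount']),K=p['camera_matrix']);q=snapshot('scene');save(q,'s7f');im=q['image'][180:280,240:350];save({'image':cv2.resize(im,None,fx=5,fy=5,interpolation=cv2.INTER_CUBIC)},'s7')
E
```

```text
clock: 14.62
tool_pos: [0.5872, 0.016, 0.0189]
orientation: [-90.0, 0.0, 106.6]
force: [-5.2, 0.7, 14.8]
opening: 0.0006
clock: 15.53
tool_pos: [0.478, 0.0311, 0.1808]
orientation: [-90.1, -0.0, 106.6]
force: [1.0, 0.4, 0.8]
opening: 0.0003
t 15.53 z 0.1808 radial 100.7 tang 45.5 yaw 106.6 polar 172.3 F [1.  0.4 0.8] J6 -10.7
```

View pics/w7.png

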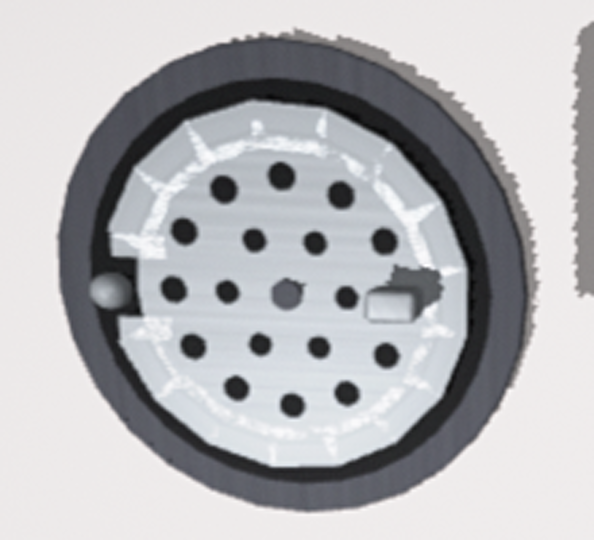

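View pics/s7.png

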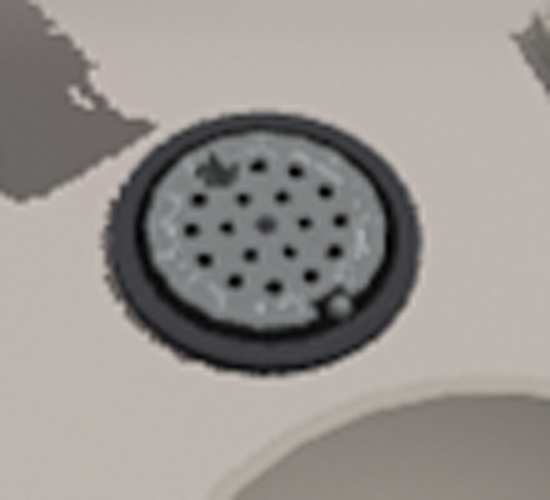

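View pics/s7f.png

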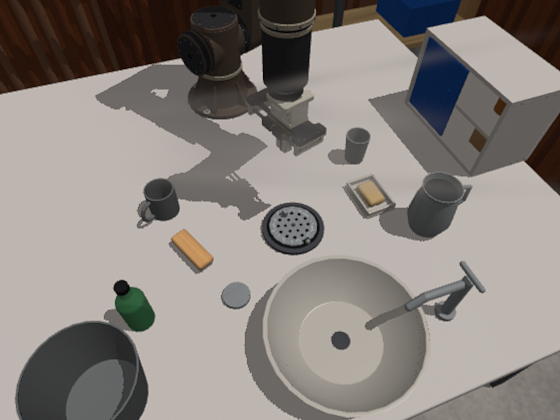

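The pin now stands proud in the notch, at (341,305) in the scene crop, and the disc sits concentric in the collar. The other things look unmoved. I'll check the height numerically.

```bash
python3 - <<'E'
from h import *
C=np.array([.5875,.0163])
for lab,uv in (('before',(268.5,212)),('after',(266.5,226))):
    for z in np.arange(.012,.042,.004): print(lab,round(z,3),np.round(1e3*(ray('scene',240+uv[0]/5,180+uv[1]/5,z)[:2]-C),1))
d=np.load('w7.npz');T,K=d['T'],d['K']; s=np.array([wray(T,K,62+287/2.7,35+293/2.7,z)[:2] for z in (.015,.019,.023,.031)]);print(1e3*(s-C))
E
```

```text
before 0.012 [-9.2  7.7]
before 0.016 [-6.5  6.5]
before 0.02 [-3.9  5.3]
before 0.024 [-1.3  4. ]
before 0.028 [1.4 2.8]
before 0.032 [4.  1.6]
before 0.036 [6.6 0.3]
before 0.04 [ 9.3 -0.9]
after 0.012 [-1.3  3.4]
after 0.016 [1.3 2.2]
after 0.02 [3.9 1. ]
after 0.024 [ 6.5 -0.2]
after 0.028 [ 9.1 -1.4]
after 0.032 [11.7 -2.6]
after 0.036 [14.3 -3.8]
after 0.04 [16.9 -5.1]
[[ 0.57468036  0.965367  ]
 [-0.51070846  0.18086678]
 [-1.59609727 -0.60363345]
 [-3.76687491 -2.1726339 ]]
```

```bash
python3 -c "
from plant import ctrl
print(ctrl.close_job())"
```

```text
the job is handed in; nothing more can be done
None
```

The strainer is down on its collar with the notch over the pin, and the job was handed in at about 15.6 s.

- **Turning:** with the shut fingertips I pushed the lug about 107° clockwise. The wrist camera then put the notch at 15.0° and the pin at 16.0°, well inside the 3.4° allowed.
- **Pressing:** I pressed on the screw head in small steps until it met a firm stop at z = 0.019 m. That is the 17 mm home height plus the 2 mm screw head. The last reading was about 15 N upward, after which I lifted clear.
- **Last checks:**
  - The pin stands proud in the notch.
  - The screw head sits about 12 to 13 mm lower than before pressing, at about 18 to 19 mm above the ledge.
  - By eye, the other things on the ledge have not moved.
  - The hand touches nothing.
- **Disagreement:** during the press the readings showed only 0 to 2 N, against the roughly 4 N expected, until the stop was reached. The images and the firm stop both say the strainer is fully home.

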